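# Find the heavy side of a handwheel and hold it down

### The arm

A 6-joint arm with a two-finger parallel gripper is mounted at the origin on the work surface. World frame = base frame: x ahead of the robot, y to its left, z up, the work surface at z = 0. Lengths are in m, angles in rad, forces in N, time in s.
With the tool pointing down it reaches from about 0.35 to 0.775 m from the base axis. Payload 7.3 kg.
Tool frame: the origin (TCP) lies between the finger pads; the fingertips stand 19 mm ahead of it and the grasp point (between the pads) is the TCP; z points along the fingers, y is the line along which they close (so a half turn about z gives the same grasp; the last joint's range is limited). The gripper opens to 92 mm and grips with 3 to 60 N. Pads are 19 mm wide; open, the fingers measure 130 mm over their backs; the gripper's body (75 mm by 190 mm) begins 47 mm behind the grasp point.
Start: joints at [0.987, 0.342, 1.524, -0, 1.275, -0.146], TCP at [0.223, 0.476, 0.246] pointing down, gripper open.
Joint ranges: [-2.53, 2.53], [-0.77, 2.02], [0.04, 2.7], [-1, 4.14], [0.28, 2.66], [-3.11, 3.11]. Speed limits (rad/s): [2.57, 2.57, 3.14, 3.14, 3.14, 3.14].

### API

Orientations are given as a 3x3 rotation matrix whose columns are the frame's x, y, z axes.
In Python, from station import arm gives the robot as it stands.
- The arm moves only by the tool send_rows, never from a script. Its argument "steps" is a list that holds one entry, the list of rows, each a list of 6 numbers: the shift along the tool's x, y, z in units of 25 mm (1.0 is 25 mm), then the turn, a rotation vector about the tool's x, y, z in units of 5 degrees (1.0 is 5 degrees). In form: [[[tx, ty, tz, wx, wy, wz], ...]]. A call has 1 to 8 rows; each row is the pose to reach, as a shift and turn from the pose commanded when the call began, along the tool's axes at that moment; what a row does not reach only later rows make up. A row lasts 1/10 s, in which the tool goes at most 50 mm and 8.59 degrees, less where a joint would pass 70% of its speed; a pose out of reach is approached as far as the arm can. A call with a gripper value outside its range is refused whole. "hand" is the closure, from -1 (fully open) to 1 (shut), so that 0 is half open, set as the call begins (left out, the last holds). The fingers move at their own pace and stop on an object; "squeeze" is the grip in N (left out, the last holds). Time passes only in rows, so rows that repeat a pose let the fingers close. It gives the time, the measured TCP pose, the force, the opening and the grip force at its end, in the units of the state.
- arm.sense(): the state, without advancing time (a new reading comes with each control period).
- arm.grab_frame(name): name is "scene" or "top" or "wrist"; returns the picture (400x640x3 uint8, red, green, blue); there is no depth.
- arm.calibration(name): a dict with "K" (3x3 intrinsics, pixels), "T" (4x4, takes a point from camera to world coordinates). Camera axes: x right, y up, looking along -z (the intrinsics and any distortion apply to the point x, -y, -z); pixel columns grow to the right and rows downward; lengths in m; the calibration is good to about 2 mm. A picture is of the moment at which its call begins: read the wrist's pose just before it. calibration takes no time and is no camera call; for the wrist camera it gives the pose at the moment of the call.
- arm.hand_in(): hands the job in; it is judged then, once.
The state is a dict: "time_s": time; "qpos": joint angles; "joint_vel": joint speeds; "joint_torque": joint torques, N m; "ee_pos": TCP position; "tcp_rot": TCP orientation; "wrist_force": force on the tool from outside, world axes, zero at the start; "torque": the same for the moment, N m; "finger_gap": finger opening in m; "gripper_force": force on a finger pad.
Only numpy, scipy, OpenCV 4.12 (cv2) and the standard library are available. Lean on these libraries where they do the work, as an engineer would, in place of code of your own. Each camera call takes 0.05 s, during which the arm holds its last target. There are 200 camera calls.

### The job

The grey machine handwheel on the green balancing stand has a heavy spot hidden inside, and its bearing is stiff enough that it stays wherever it is left. Take it by its black crank handle, crank it round until the handle has been across on the other side of the axle (go as far as you need) and feel which side is heavy, then finish still gripping the handle with the wheel held still and its heavy side straight down, so that the top can be marked for a balance weight. Leave the other things on the bench where they are.

Things in the scene. Friction and masses are not known exactly. Their poses are not given: they have to be found in the camera images.
- stand: green steel stand fixed to the bench: base plate 150 x 160 x 16 mm, one upright 70 x 24 mm behind the wheel. Origin on the bench straight below the axle, under the wheel's crank-side face. z up; y level along the axle, from the upright through the wheel to the crank side; x level, in the plane of the wheel. The axle is 180 mm above the bench.
- handwheel: solid grey disc wheel, 173 mm across, 30 mm thick, upright on a level axle; turns without end either way. Friction (0.36 N m, 5 N at the handle) exceeds the pull of the heavy side (0.22 to 0.32 N m), so it stays put. Origin on the axle at the crank-side face; y along the axle, z towards the handle. A steel plug opposite the handle balances it. The heavy spot is elsewhere each time, unseen.
- crank_grip: black crank handle parallel to the axle: round sleeve 24 mm thick (30 mm end rims), 90 mm long, spinning freely on its pin, so it can be pinched from above and carried round the circle without turning the gripper. Origin at its middle, 60 mm out from the wheel's face, 70 mm from the axle; y along it. Starts on the stand's +x side, within 40 degrees above or below axle height.
- slug (a joint): the heavy slug, sealed inside the wheel near its rim, has a hair of play (0.05 mm, in m): it is 0.00005 lying outwards, which its weight does only while the heavy side is within 20 degrees of straight down, and 0 otherwise. It cannot be seen, and the play is well below the noise of a reading: go by the pull felt at the handle.
- wax_tin_mid (a point): bystander: yellow tin, 64 mm across, 45 mm high; point at its middle.
- wrench: bystander: steel wrench 190 mm long lying flat, along its x; origin under its middle.
- sanding_discs_mid (a point): bystander: stack of orange sanding discs, 125 mm across, 12 mm high; point at its middle.
- offcut_mid (a point): bystander: pale wood offcut 100 x 60 x 20 mm lying flat; point at its middle.

How it is judged:
By the outcome, as a careful person would: the job done as asked, in the order asked, and still so for the second after the job is handed in, while the arm keeps its last pose, push and grip.
It also fails if it takes over 64 s, if anything falls off the work surface, if the arm or the gripper's body presses on something with over 40 N, if the wrist force passes 120 N, or if a joint passes its speed limit or range.

## Working session

There is one attempt and no reset: what is moved stays moved. The work goes in short steps, Python scripts to look and compute and a tool call to move; the robot and the scene stay as the last step left them, time stands still between calls to the robot, and variables do not carry over. Pictures are saved under pics/ and viewed, at most 10 in all, crops included, and the job is handed in when it is done.

Besides the shell and the picture viewer there is one more tool, called by a JSON object that holds its "api" and its "payload". send_rows: Moves the arm, as the interface text tells. Its arguments: {"type":"object","properties":{"steps":{"type":"array"},"hand":{"type":"number"},"squeeze":{"type":"number"}},"required":["steps"]}

```bash
ls; mkdir -p pics; python3 - <<'E'
from station import arm
import cv2,numpy as np
s=arm.sense();print(s)
ims=[]
for n in("scene","top"):
    im=arm.grab_frame(n);cv2.imwrite(f"pics/{n}0.png",im[:,:,::-1])
    c=arm.calibration(n);print(n,c)
E
```

```text
pics
{'time_s': 0.0, 'qpos': array([ 9.87002744e-01,  3.42730898e-01,  1.52501928e+00, -3.40162691e-05,
        1.27541673e+00, -1.46006356e-01]), 'joint_vel': array([-0.00018583,  0.00023742,  0.00026872, -0.00124696, -0.00180042,
        0.00072486]), 'joint_torque': array([ 1.62822944e-03, -4.31243563e+01, -2.44223714e+01,  7.19022285e-02,
        5.58769866e-02, -1.33258973e-04]), 'ee_pos': array([0.22234328, 0.4751665 , 0.24503992]), 'tcp_rot': array([[-9.05696081e-01,  4.23926766e-01, -8.40563960e-04],
       [ 4.23927554e-01,  9.05695123e-01, -1.33145856e-03],
       [ 1.96853757e-04, -1.56223502e-03, -9.99998760e-01]]), 'wrist_force': array([-0.72895457, -0.17360957, -0.5926454 ]), 'torque': array([ 0.01193428, -0.0096412 , -0.01539007]), 'gripper_force': 0.0, 'finger_gap': 0.09173325409539418}
scene {'K': array([[433.6521604 ,   0.        , 327.45796252],
       [  0.        , 433.6521604 , 197.86337859],
       [  0.        ,   0.        ,   1.        ]]), 'T': array([[ 0.51775379, -0.55155953,  0.65399778,  1.38960399],
       [ 0.8553517 ,  0.31813462, -0.40885675, -0.5705233 ],
       [ 0.0174495 ,  0.77108524,  0.63649278,  0.98624153],
       [ 0.        ,  0.        ,  0.        ,  1.        ]])}
top {'K': array([[431.82200674,   0.        , 314.52132738],
       [  0.        , 431.82200674, 198.91389782],
       [  0.        ,   0.        ,   1.        ]]), 'T': array([[ 0.04708501,  0.97748575, -0.20568086,  0.2537686 ],
       [-0.99888553,  0.04674976, -0.00649219, -0.04324752],
       [ 0.0032695 ,  0.20575732,  0.97859759,  1.36562015],
       [ 0.        ,  0.        ,  0.        ,  1.        ]])}
```

View pics/scene0.png

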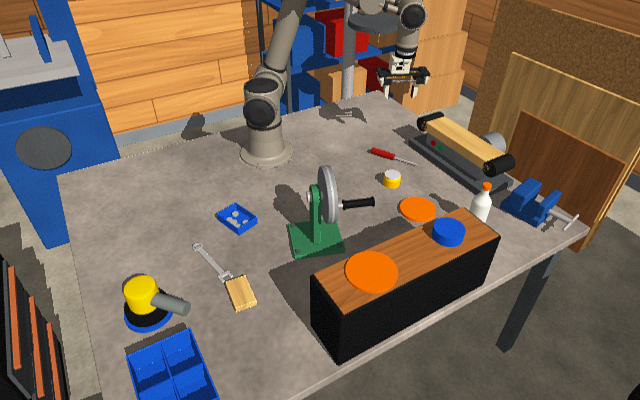

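View pics/top0.png

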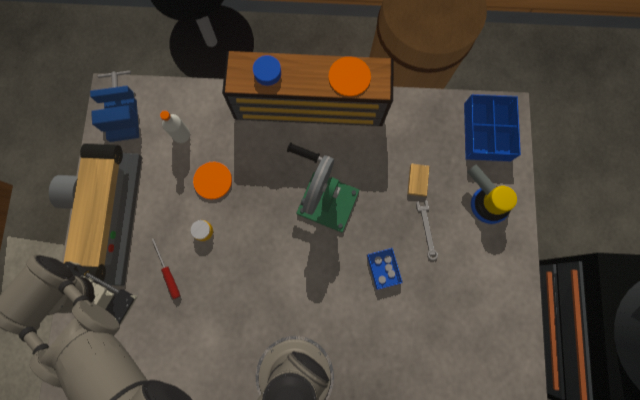

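The scene view shows the wheel at about (328,195), with the black handle running from (342,205) to (374,202). In the top view the handle runs (290,148)–(318,160) and the green base is at (328,205). The handle is on the far (+x) side. I'll measure it next.

```bash
cat > h.py <<'E'
import numpy as np,cv2
from station import arm
def ray(n,uv,c=None):
    c=c or arm.calibration(n);K=c["K"];T=c["T"]
    d=np.linalg.inv(K)@[uv[0],uv[1],1];d=T[:3,:3]@[d[0],-d[1],-d[2]]
    return T[:3,3],d/np.linalg.norm(d)
def onz(n,uv,z,c=None):
    o,d=ray(n,uv,c);return o+d*(z-o[2])/d[2]
def tri(r1,r2):
    (a,d),(b,e)=r1,r2
    s=np.linalg.lstsq(np.c_[d,-e],b-a,rcond=None)[0]
    p,q=a+d*s[0],b+e*s[1];return (p+q)/2,np.linalg.norm(p-q)
def big(m):
    n,l,st,ce=cv2.connectedComponentsWithStats(m.astype(np.uint8));i=1+np.argmax(st[1:,4]);return l==i
E
python3 - <<'E'
from h import *
R={}
for n,(x0,y0,x1,y1) in dict(scene=(336,190,385,215),top=(280,138,330,172)).items():
    im=cv2.imread(f"pics/{n}0.png").astype(int)
    m=np.zeros(im.shape[:2],bool);m[y0:y1,x0:x1]=(im.max(2)<45)[y0:y1,x0:x1]
    m=big(m);ys,xs=np.nonzero(m);P=np.c_[xs,ys].astype(float);c=P.mean(0);v=np.linalg.svd(P-c,full_matrices=False)[2][0]
    t=(P-c)@v;e=[c+v*t.min(),c+v*t.max()]
    e.sort(key=lambda p:p[0]);
    print(n,m.sum(),e,c);R[n]=(e,c)
free=tri(ray("scene",R["scene"][0][1]),ray("top",R["top"][0][0]));inn=tri(ray("scene",R["scene"][0][0]),ray("top",R["top"][0][1]))
mid=tri(ray("scene",R["scene"][1]),ray("top",R["top"][1]))
print(free,inn,mid);d=free[0]-inn[0];print(np.linalg.norm(d),np.degrees(np.arctan2(d[1],d[0])),d)
im=cv2.imread("pics/top0.png").astype(int);b,g,r=im[...,0],im[...,1],im[...,2]
m=(g>r*1.3)&(g>b*1.15)&(g>40);m[:160]=0;m[250:]=0;m[:,:280]=0;m[:,370:]=0;m=big(m)
cs=cv2.findContours(m.astype(np.uint8),0,2)[0];h=cv2.convexHull(max(cs,key=cv2.contourArea))
q=cv2.approxPolyDP(h,4,True)[:,0];print(q)
for p in q:print(p,onz("top",p,.016).round(4))
A=cv2.imread("pics/top0.png")[130:250,270:390];B=cv2.imread("pics/scene0.png")[155:275,270:390]
cv2.imwrite("pics/z.png",cv2.resize(np.hstack([A,B]),(800,400),interpolation=cv2.INTER_CUBIC))
E
```

```text
scene 241 [array([342.29536741, 204.62086545]), array([374.00531979, 201.04720372])] [358.22406639 202.82572614]
top 263 [array([287.6489373 , 146.35431052]), array([317.52412401, 158.13485794])] [302.46768061 152.19771863]
(array([0.65048905, 0.0487006 , 0.1901446 ]), np.float64(0.0007411039032468798)) (array([ 0.61906743, -0.03855839,  0.19081912]), np.float64(0.0003697129434810671)) (array([0.63477463, 0.00515702, 0.19047069]), np.float64(0.00010320022164206542))
0.09274645429058619 70.19624869871686 [ 0.03142162  0.08725899 -0.00067452]
[[358 189]
 [342 231]
 [297 213]
 [329 178]]
[358 189] [ 0.5766 -0.1722  0.016 ]
[342 231] [ 0.4385 -0.1255  0.016 ]
[297 213] [0.4892 0.0191 0.016 ]
[329 178] [ 0.6086 -0.0777  0.016 ]
```

View pics/z.png

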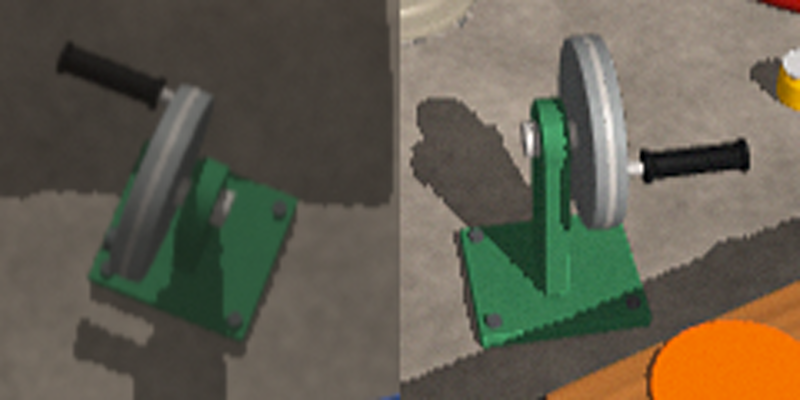

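The crop confirms the geometry: the handle is slightly above axle height on the far side. The triangulated middle is (0.635, 0.005, 0.190), the axle direction is about 70.6°, and this agrees with the base plate. I'll work out the first move and check how close the chest is.

```bash
python3 - <<'E'
from h import *
# chest: vertical edge in scene (340,361)->(312,278..)
for uv in [(340,361),(311,312)]: print("bench",onz("scene",uv,0).round(3))
for z in (.1,.15,.2): print(z,onz("scene",(337,310),z).round(3),onz("top",(233,93),z).round(3),onz("top",(385,97),z).round(3))
s=arm.sense();R=s["tcp_rot"];p=s["ee_pos"]
a=np.radians(70.6);ys=np.array([np.cos(a),np.sin(a),0]);xs=np.array([np.sin(a),-np.cos(a),0])
Rt=np.c_[ys,xs,[0,0,-1]]
t=np.array([.6348,.0052,.1905])+.004*ys;t[2]=.32
print("shift",(R.T@(t-p)/.025).round(2),"turn",(np.degrees(cv2.Rodrigues(R.T@Rt)[0].ravel())/5).round(2))
E
```

```text
bench [ 0.93  -0.236  0.   ]
bench [ 0.769 -0.227  0.   ]
0.1 [ 0.859 -0.204  0.1  ] [0.849 0.238 0.1  ] [ 0.858 -0.241  0.1  ]
0.15 [ 0.889 -0.225  0.15 ] [0.825 0.227 0.15 ] [ 0.835 -0.234  0.15 ]
0.2 [ 0.919 -0.245  0.2  ] [0.802 0.216 0.2  ] [ 0.811 -0.226  0.2  ]
shift [-22.9   -9.88  -2.99] turn [-1.000e-02  1.000e-02  1.686e+01]
```

{"api": "send_rows", "payload": {"steps": [[[-1,0,-3,0,0,0],[-2.9,-1,-3,0,0,1.6],[-4.7,-1.8,-3,0,0,3.2],[-6.5,-2.6,-3,0,0,4.8],[-8.3,-3.4,-3,0,0,6.4],[-10.1,-4.2,-3,0,0,8],[-11.9,-5,-3,0,0,9.6],[-13.7,-5.9,-3,0,0,11.2]]], "hand": -1, "squeeze": 25}}

```text
time_s: 0.9
ee_pos: [0.4629, 0.2052, 0.3205]
tcp_rot: [[-0.149, 0.989, -0.0], [0.989, 0.149, 0.0], [0.0, -0.0, -1.0]]
wrist_force: [0.0, 1.0, 0.7]
finger_gap: 0.0918
gripper_force: 0.0
```

```bash
cat >> h.py <<'E'
a=np.radians(70.6);ys=np.array([np.cos(a),np.sin(a),0]);xs=np.array([np.sin(a),-np.cos(a),0])
Rt=np.c_[ys,xs,[0,0,-1]]
def go(t):
    s=arm.sense();R=s["tcp_rot"];p=s["ee_pos"]
    print(s["time_s"],p.round(4),"shift",(R.T@(t-p)/.025).round(2),"turn",(np.degrees(cv2.Rodrigues(R.T@Rt)[0].ravel())/5).round(2))
E
python3 - <<'E'
from h import *
t=np.array([.6348,.0052,.1905])+.004*ys;t[2]=.32
go(t)
E
```

```text
0.9 [0.4629 0.2052 0.3205] shift [-8.79  5.68  0.02] turn [-0.  -0.   5.6]
```

{"api": "send_rows", "payload": {"steps": [[[-1.5,0.9,0,0,0,1],[-3,1.9,0,0,0,2],[-4.5,2.9,0,0,0,3],[-6,3.8,0,0,0,4],[-7.5,4.8,0,0,0,5],[-8.8,5.7,0,0,0,5.6],[-8.8,5.7,0,0,0,5.6],[-8.8,5.7,0,0,0,5.6]]]}}

```text
time_s: 1.7
ee_pos: [0.6368, 0.011, 0.3194]
tcp_rot: [[0.328, 0.945, -0.002], [0.945, -0.328, 0.001], [-0.0, -0.002, -1.0]]
wrist_force: [-0.2, 1.1, 0.1]
finger_gap: 0.0915
gripper_force: 0.0
```

```bash
python3 - <<'E'
from h import *
t=np.array([.6348,.0052,.1905])+.004*ys
go(t)
c=arm.calibration("wrist");im=arm.grab_frame("wrist");cv2.imwrite("pics/w1.png",im[:,:,::-1])
def pj(p):
    q=np.linalg.inv(c["T"])@np.r_[p,1];u=c["K"]@[q[0],-q[1],-q[2]];return (u[:2]/u[2]).round(0)
m=np.array([.6348,.0052,.1905])
print([pj(m+k*ys) for k in(-.045,0,.045)])
E
```

```text
1.7 [0.6368 0.011  0.3194] shift [-0.09  0.01  5.16] turn [-0.03  0.    0.05]
[array([323., 256.]), array([323., 205.]), array([323., 148.])]
```

View pics/w1.png

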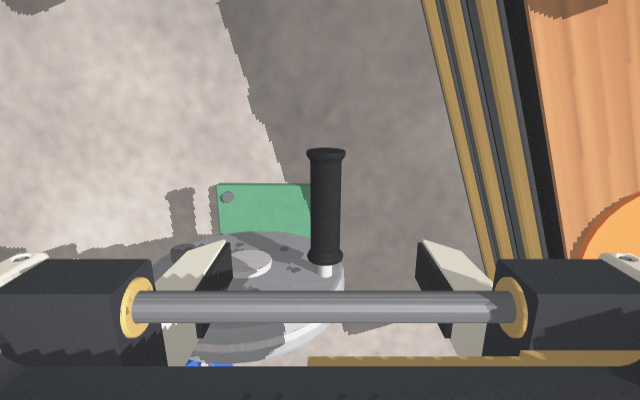

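The wrist view shows the handle between the fingers, from (327,152) to (324,262), as predicted. I'll go down and grip it.

{"api": "send_rows", "payload": {"steps": [[[0,0,1.2,0,0,0],[0,0,2.4,0,0,0],[0,0,3.6,0,0,0],[0,0,4.6,0,0,0],[0,0,5.15,0,0,0],[0,0,5.15,0,0,0],[0,0,5.15,0,0,0]]]}}

```text
time_s: 2.45
ee_pos: [0.6367, 0.0127, 0.193]
tcp_rot: [[0.325, 0.946, 0.001], [0.946, -0.325, 0.0], [0.0, 0.001, -1.0]]
wrist_force: [-0.2, -0.5, 0.1]
finger_gap: 0.092
gripper_force: 0.0
```

{"api": "send_rows", "payload": {"steps": [[[0,0,0,0,0,0],[0,0,0,0,0,0],[0,0,0,0,0,0],[0,0,0,0,0,0],[0,0,0,0,0,0],[0,0,0,0,0,0],[0,0,0,0,0,0],[0,0,0,0,0,0]]], "hand": 1, "squeeze": 30}}

```text
time_s: 3.25
ee_pos: [0.6369, 0.0117, 0.1919]
tcp_rot: [[0.327, 0.945, -0.0], [0.945, -0.327, 0.0], [0.0, -0.0, -1.0]]
wrist_force: [-0.2, 0.2, -0.0]
finger_gap: 0.0323
gripper_force: 0.0
```

```bash
python3 - <<'E'
from h import *
C=np.array([.5695,.0282,.18])
s=arm.sense();p=s["ee_pos"];r=p-C;print(s["torque"],s["wrist_force"],r@xs,r@ys,r[2],np.degrees(np.arctan2(r[2],r@xs)))
# table: forward theta increasing from th0, steps 2.5deg/row
th0=8.6
for up in (1,):
  for k in range(2):
    a0=th0+20*k
    print(a0,[[round(70/25*(np.cos(np.radians(a0+2.5*j))-np.cos(np.radians(a0))),2),round(-70/25*(np.sin(np.radians(a0+2.5*j))-np.sin(np.radians(a0))),2)] for j in range(1,9)])
E
```

```text
[-0.1340892   0.08016575  0.02740698] [-0.17372765  0.18955381 -0.04346472] 0.06903308316547606 0.006771300718167584 0.011919393492819008 9.796219771677212
8.6 [[np.float64(-0.02), np.float64(-0.12)], [np.float64(-0.05), np.float64(-0.24)], [np.float64(-0.08), np.float64(-0.36)], [np.float64(-0.11), np.float64(-0.47)], [np.float64(-0.16), np.float64(-0.59)], [np.float64(-0.2), np.float64(-0.7)], [np.float64(-0.25), np.float64(-0.81)], [np.float64(-0.31), np.float64(-0.92)]]
28.6 [[np.float64(-0.06), np.float64(-0.11)], [np.float64(-0.13), np.float64(-0.21)], [np.float64(-0.2), np.float64(-0.31)], [np.float64(-0.27), np.float64(-0.41)], [np.float64(-0.35), np.float64(-0.5)], [np.float64(-0.43), np.float64(-0.59)], [np.float64(-0.52), np.float64(-0.68)], [np.float64(-0.61), np.float64(-0.76)]]
```

{"api": "send_rows", "payload": {"steps": [[[0,0,0,0,0,0],[0,0,0,0,0,0],[0,0,0,0,0,0],[0,0,0,0,0,0]]]}}

```text
time_s: 3.65
ee_pos: [0.6381, 0.0113, 0.1922]
tcp_rot: [[0.327, 0.945, 0.003], [0.945, -0.327, -0.001], [0.001, 0.003, -1.0]]
wrist_force: [4.8, -1.1, -2.2]
finger_gap: 0.0231
gripper_force: 30.0
```

{"api": "send_rows", "payload": {"steps": [[[-0.0,-0.02,-0.12,0,0,0],[0,-0.05,-0.24,0,0,0],[0,-0.08,-0.36,0,0,0],[0,-0.11,-0.47,0,0,0],[0,-0.16,-0.59,0,0,0],[0,-0.2,-0.7,0,0,0],[0,-0.25,-0.81,0,0,0],[0,-0.31,-0.92,0,0,0]]]}}

```text
time_s: 4.45
ee_pos: [0.6305, 0.0139, 0.2142]
tcp_rot: [[0.327, 0.945, 0.002], [0.945, -0.327, -0.0], [0.0, 0.002, -1.0]]
wrist_force: [6.2, 0.5, -6.5]
finger_gap: 0.0234
gripper_force: 30.0
```

```bash
cat >> h.py <<'E'
C=np.array([.5695,.0282,.18])
def rep():
    s=arm.sense();r=s["ee_pos"]-C;x=r@xs;th=np.arctan2(r[2],x);f=s["wrist_force"];fx=f@xs
    print("t%.2f th %.1f rad %.4f y %.4f Ft %.2f Fr %.2f Fy %.2f"%(s["time_s"],np.degrees(th),np.hypot(x,r[2]),r@ys,-fx*np.sin(th)+f[2]*np.cos(th),fx*np.cos(th)+f[2]*np.sin(th),f@ys),s["torque"].round(2))
E
python3 - <<'E'
from h import *
rep()
for k in range(1,20):
    a0=8.6+20*k;c=lambda d:2.8*np.cos(np.radians(d));s=lambda d:2.8*np.sin(np.radians(d))
    print(a0,[[0,round(float(c(a0+2.5*j)-c(a0)),2),round(float(s(a0)-s(a0+2.5*j)),2),0,0,0] for j in range(1,9)])
E
```

```text
t4.45 th 28.7 rad 0.0711 y 0.0068 Ft -8.45 Fr 1.88 Fy 2.56 [-0.21 -0.93 -0.09]
28.6 [[0, -0.06, -0.11, 0, 0, 0], [0, -0.13, -0.21, 0, 0, 0], [0, -0.2, -0.31, 0, 0, 0], [0, -0.27, -0.41, 0, 0, 0], [0, -0.35, -0.5, 0, 0, 0], [0, -0.43, -0.59, 0, 0, 0], [0, -0.52, -0.68, 0, 0, 0], [0, -0.61, -0.76, 0, 0, 0]]
48.6 [[0, -0.09, -0.08, 0, 0, 0], [0, -0.19, -0.15, 0, 0, 0], [0, -0.29, -0.22, 0, 0, 0], [0, -0.39, -0.29, 0, 0, 0], [0, -0.5, -0.35, 0, 0, 0], [0, -0.61, -0.41, 0, 0, 0], [0, -0.72, -0.46, 0, 0, 0], [0, -0.83, -0.51, 0, 0, 0]]
68.6 [[0, -0.11, -0.04, 0, 0, 0], [0, -0.23, -0.08, 0, 0, 0], [0, -0.35, -0.11, 0, 0, 0], [0, -0.47, -0.14, 0, 0, 0], [0, -0.59, -0.16, 0, 0, 0], [0, -0.71, -0.18, 0, 0, 0], [0, -0.83, -0.19, 0, 0, 0], [0, -0.95, -0.19, 0, 0, 0]]
88.6 [[0, -0.12, -0.0, 0, 0, 0], [0, -0.24, 0.0, 0, 0, 0], [0, -0.37, 0.02, 0, 0, 0], [0, -0.49, 0.03, 0, 0, 0], [0, -0.61, 0.05, 0, 0, 0], [0, -0.73, 0.08, 0, 0, 0], [0, -0.84, 0.11, 0, 0, 0], [0, -0.96, 0.15, 0, 0, 0]]
108.6 [[0, -0.11, 0.04, 0, 0, 0], [0, -0.23, 0.09, 0, 0, 0], [0, -0.34, 0.14, 0, 0, 0], [0, -0.45, 0.2, 0, 0, 0],
[... 2499 characters left out ...]
5, -0.91, 0, 0, 0]]
348.6 [[0, 0.02, -0.12, 0, 0, 0], [0, 0.04, -0.24, 0, 0, 0], [0, 0.05, -0.36, 0, 0, 0], [0, 0.05, -0.49, 0, 0, 0], [0, 0.05, -0.61, 0, 0, 0], [0, 0.05, -0.73, 0, 0, 0], [0, 0.04, -0.85, 0, 0, 0], [0, 0.02, -0.97, 0, 0, 0]]
368.6 [[0, -0.02, -0.12, 0, 0, 0], [0, -0.05, -0.24, 0, 0, 0], [0, -0.08, -0.36, 0, 0, 0], [0, -0.11, -0.47, 0, 0, 0], [0, -0.16, -0.59, 0, 0, 0], [0, -0.2, -0.7, 0, 0, 0], [0, -0.25, -0.81, 0, 0, 0], [0, -0.31, -0.92, 0, 0, 0]]
388.6 [[0, -0.06, -0.11, 0, 0, 0], [0, -0.13, -0.21, 0, 0, 0], [0, -0.2, -0.31, 0, 0, 0], [0, -0.27, -0.41, 0, 0, 0], [0, -0.35, -0.5, 0, 0, 0], [0, -0.43, -0.59, 0, 0, 0], [0, -0.52, -0.68, 0, 0, 0], [0, -0.61, -0.76, 0, 0, 0]]
```

The wheel turns cleanly. I'll keep cranking and read the force at the end of each 20° move.

{"api": "send_rows", "payload": {"steps": [[[0,-0.06,-0.11,0,0,0],[0,-0.13,-0.21,0,0,0],[0,-0.2,-0.31,0,0,0],[0,-0.27,-0.41,0,0,0],[0,-0.35,-0.5,0,0,0],[0,-0.43,-0.59,0,0,0],[0,-0.52,-0.68,0,0,0],[0,-0.61,-0.76,0,0,0]]]}}

```text
time_s: 5.25
ee_pos: [0.6158, 0.0191, 0.2331]
tcp_rot: [[0.327, 0.945, 0.001], [0.945, -0.327, 0.0], [0.001, 0.001, -1.0]]
wrist_force: [6.0, -0.9, -6.8]
finger_gap: 0.023
gripper_force: 30.0
```

{"api": "send_rows", "payload": {"steps": [[[0,-0.09,-0.08,0,0,0],[0,-0.19,-0.15,0,0,0],[0,-0.29,-0.22,0,0,0],[0,-0.39,-0.29,0,0,0],[0,-0.5,-0.35,0,0,0],[0,-0.61,-0.41,0,0,0],[0,-0.72,-0.46,0,0,0],[0,-0.83,-0.51,0,0,0]]]}}

```text
time_s: 6.05
ee_pos: [0.596, 0.0262, 0.2453]
tcp_rot: [[0.327, 0.945, 0.0], [0.945, -0.327, 0.001], [0.001, -0.0, -1.0]]
wrist_force: [5.8, 0.9, -8.7]
finger_gap: 0.0231
gripper_force: 30.0
```

{"api": "send_rows", "payload": {"steps": [[[0,-0.11,-0.04,0,0,0],[0,-0.23,-0.08,0,0,0],[0,-0.35,-0.11,0,0,0],[0,-0.47,-0.14,0,0,0],[0,-0.59,-0.16,0,0,0],[0,-0.71,-0.18,0,0,0],[0,-0.83,-0.19,0,0,0],[0,-0.95,-0.19,0,0,0]]]}}

```text
time_s: 6.85
ee_pos: [0.5737, 0.0341, 0.2497]
tcp_rot: [[0.327, 0.945, 0.0], [0.945, -0.327, 0.001], [0.001, -0.0, -1.0]]
wrist_force: [8.5, 2.2, -11.7]
finger_gap: 0.0232
gripper_force: 30.0
```

{"api": "send_rows", "payload": {"steps": [[[0,-0.12,0,0,0,0],[0,-0.24,0.0,0,0,0],[0,-0.37,0.02,0,0,0],[0,-0.49,0.03,0,0,0],[0,-0.61,0.05,0,0,0],[0,-0.73,0.08,0,0,0],[0,-0.84,0.11,0,0,0],[0,-0.96,0.15,0,0,0]]]}}

```text
time_s: 7.65
ee_pos: [0.5521, 0.0417, 0.2461]
tcp_rot: [[0.327, 0.945, 0.003], [0.945, -0.327, 0.001], [0.002, 0.002, -1.0]]
wrist_force: [12.8, 1.0, -15.3]
finger_gap: 0.0233
gripper_force: 30.0
```

```bash
python3 -c "
from h import *
rep()"
```

```text
t7.65 th 107.5 rad 0.0693 y 0.0070 Ft -6.64 Fr -18.13 Fy 5.18 [ 0.06 -1.9  -0.07]
```

{"api": "send_rows", "payload": {"steps": [[[0,-0.11,0.05,0,0,0],[0,-0.23,0.11,0,0,0],[0,-0.34,0.17,0,0,0],[0,-0.45,0.24,0,0,0],[0,-0.55,0.3,0,0,0],[0,-0.66,0.36,0,0,0],[0,-0.76,0.43,0,0,0],[0,-0.85,0.51,0,0,0]]]}}

```text
time_s: 8.45
ee_pos: [0.533, 0.0485, 0.2351]
tcp_rot: [[0.327, 0.945, 0.007], [0.945, -0.327, 0.0], [0.002, 0.006, -1.0]]
wrist_force: [11.0, 1.6, -4.9]
finger_gap: 0.0233
gripper_force: 30.0
```

{"api": "send_rows", "payload": {"steps": [[[0,-0.09,0.08,0,0,0],[0,-0.18,0.16,0,0,0],[0,-0.27,0.25,0,0,0],[0,-0.35,0.34,0,0,0],[0,-0.43,0.43,0,0,0],[0,-0.51,0.53,0,0,0],[0,-0.58,0.63,0,0,0],[0,-0.64,0.73,0,0,0]]]}}

```text
time_s: 9.25
ee_pos: [0.5179, 0.0539, 0.2178]
tcp_rot: [[0.327, 0.945, 0.007], [0.945, -0.327, 0.0], [0.003, 0.007, -1.0]]
wrist_force: [8.0, 0.7, -0.7]
finger_gap: 0.0235
gripper_force: 30.0
```

{"api": "send_rows", "payload": {"steps": [[[0,-0.06,0.11,0,0,0],[0,-0.12,0.21,0,0,0],[0,-0.17,0.32,0,0,0],[0,-0.22,0.44,0,0,0],[0,-0.26,0.55,0,0,0],[0,-0.3,0.67,0,0,0],[0,-0.33,0.79,0,0,0],[0,-0.35,0.91,0,0,0]]]}}

```text
time_s: 10.05
ee_pos: [0.5089, 0.0571, 0.1951]
tcp_rot: [[0.327, 0.945, 0.006], [0.945, -0.327, 0.001], [0.003, 0.005, -1.0]]
wrist_force: [4.7, 3.2, 3.0]
finger_gap: 0.023
gripper_force: 30.0
```

{"api": "send_rows", "payload": {"steps": [[[0,-0.02,0.12,0,0,0],[0,-0.04,0.24,0,0,0],[0,-0.05,0.36,0,0,0],[0,-0.05,0.49,0,0,0],[0,-0.05,0.61,0,0,0],[0,-0.05,0.73,0,0,0],[0,-0.04,0.85,0,0,0],[0,-0.02,0.97,0,0,0]]]}}

```text
time_s: 10.85
ee_pos: [0.5078, 0.0575, 0.1705]
tcp_rot: [[0.327, 0.945, 0.004], [0.945, -0.327, 0.001], [0.003, 0.003, -1.0]]
wrist_force: [4.3, 3.9, 3.5]
finger_gap: 0.023
gripper_force: 30.0
```

```bash
python3 -c "
from h import *
rep()"
```

```text
t10.85 th -172.1 rad 0.0685 y 0.0071 Ft -3.04 Fr -3.22 Fy 5.15 [ 0.48 -0.51 -0.07]
```

Forces stay moderate, so I'll continue round.

{"api": "send_rows", "payload": {"steps": [[[0,0.02,0.12,0,0,0],[0,0.05,0.24,0,0,0],[0,0.08,0.36,0,0,0],[0,0.11,0.47,0,0,0],[0,0.16,0.59,0,0,0],[0,0.2,0.7,0,0,0],[0,0.25,0.81,0,0,0],[0,0.31,0.92,0,0,0]]]}}

```text
time_s: 11.65
ee_pos: [0.5147, 0.055, 0.1472]
tcp_rot: [[0.327, 0.945, 0.003], [0.945, -0.327, 0.001], [0.002, 0.002, -1.0]]
wrist_force: [2.7, 4.6, 2.8]
finger_gap: 0.0233
gripper_force: 30.0
```

{"api": "send_rows", "payload": {"steps": [[[0,0.06,0.11,0,0,0],[0,0.13,0.21,0,0,0],[0,0.2,0.31,0,0,0],[0,0.27,0.41,0,0,0],[0,0.35,0.5,0,0,0],[0,0.43,0.59,0,0,0],[0,0.52,0.68,0,0,0],[0,0.61,0.76,0,0,0]]]}}

```text
time_s: 12.45
ee_pos: [0.5286, 0.0501, 0.128]
tcp_rot: [[0.327, 0.945, 0.001], [0.945, -0.327, 0.001], [0.002, 0.0, -1.0]]
wrist_force: [2.0, 4.8, 2.8]
finger_gap: 0.0235
gripper_force: 30.0
```

{"api": "send_rows", "payload": {"steps": [[[0,0.09,0.08,0,0,0],[0,0.19,0.15,0,0,0],[0,0.29,0.22,0,0,0],[0,0.39,0.29,0,0,0],[0,0.5,0.35,0,0,0],[0,0.61,0.41,0,0,0],[0,0.72,0.46,0,0,0],[0,0.83,0.51,0,0,0]]]}}

```text
time_s: 13.25
ee_pos: [0.5477, 0.0433, 0.115]
tcp_rot: [[0.327, 0.945, -0.0], [0.945, -0.327, 0.001], [0.001, -0.001, -1.0]]
wrist_force: [-0.1, 4.2, 2.3]
finger_gap: 0.0232
gripper_force: 30.0
```

{"api": "send_rows", "payload": {"steps": [[[0,0.11,0.04,0,0,0],[0,0.23,0.08,0,0,0],[0,0.35,0.11,0,0,0],[0,0.47,0.14,0,0,0],[0,0.59,0.16,0,0,0],[0,0.71,0.18,0,0,0],[0,0.83,0.19,0,0,0],[0,0.95,0.19,0,0,0]]]}}

```text
time_s: 14.05
ee_pos: [0.5693, 0.0356, 0.1096]
tcp_rot: [[0.327, 0.945, -0.003], [0.945, -0.327, 0.002], [0.001, -0.003, -1.0]]
wrist_force: [-2.0, 5.1, 0.2]
finger_gap: 0.023
gripper_force: 30.0
```

```bash
python3 -c "
from h import *
rep()"
```

```text
t14.05 th -92.2 rad 0.0704 y 0.0069 Ft -3.56 Fr -0.03 Fy 4.19 [ 0.78  0.29 -0.09]
```

{"api": "send_rows", "payload": {"steps": [[[0,0.12,0,0,0,0],[0,0.24,0,0,0,0],[0,0.37,-0.02,0,0,0],[0,0.49,-0.03,0,0,0],[0,0.61,-0.05,0,0,0],[0,0.73,-0.08,0,0,0],[0,0.84,-0.11,0,0,0],[0,0.96,-0.15,0,0,0]]]}}

```text
time_s: 14.85
ee_pos: [0.5911, 0.0279, 0.1122]
tcp_rot: [[0.327, 0.945, -0.005], [0.945, -0.327, 0.002], [-0.0, -0.006, -1.0]]
wrist_force: [-1.0, 5.6, -5.9]
finger_gap: 0.0233
gripper_force: 30.0
```

{"api": "send_rows", "payload": {"steps": [[[0,0.11,-0.04,0,0,0],[0,0.23,-0.09,0,0,0],[0,0.34,-0.14,0,0,0],[0,0.45,-0.2,0,0,0],[0,0.55,-0.26,0,0,0],[0,0.66,-0.32,0,0,0],[0,0.76,-0.39,0,0,0],[0,0.85,-0.47,0,0,0]]]}}

```text
time_s: 15.65
ee_pos: [0.6129, 0.0202, 0.1238]
tcp_rot: [[0.327, 0.945, -0.002], [0.945, -0.327, 0.001], [0.0, -0.002, -1.0]]
wrist_force: [5.6, 3.8, -14.1]
finger_gap: 0.0235
gripper_force: 30.0
```

{"api": "send_rows", "payload": {"steps": [[[0,0.09,-0.08,0,0,0],[0,0.18,-0.16,0,0,0],[0,0.27,-0.25,0,0,0],[0,0.35,-0.34,0,0,0],[0,0.43,-0.43,0,0,0],[0,0.51,-0.53,0,0,0],[0,0.58,-0.63,0,0,0],[0,0.64,-0.73,0,0,0]]]}}

```text
time_s: 16.45
ee_pos: [0.6292, 0.0144, 0.1427]
tcp_rot: [[0.327, 0.945, 0.001], [0.945, -0.327, -0.0], [0.0, 0.001, -1.0]]
wrist_force: [7.2, 2.5, -12.2]
finger_gap: 0.0229
gripper_force: 30.0
```

{"api": "send_rows", "payload": {"steps": [[[0,0.06,-0.11,0,0,0],[0,0.12,-0.21,0,0,0],[0,0.17,-0.32,0,0,0],[0,0.22,-0.44,0,0,0],[0,0.26,-0.55,0,0,0],[0,0.3,-0.67,0,0,0],[0,0.33,-0.79,0,0,0],[0,0.35,-0.91,0,0,0]]]}}

```text
time_s: 17.25
ee_pos: [0.6379, 0.0113, 0.166]
tcp_rot: [[0.327, 0.945, 0.003], [0.945, -0.327, -0.001], [0.0, 0.003, -1.0]]
wrist_force: [8.1, 0.5, -8.9]
finger_gap: 0.023
gripper_force: 30.0
```

{"api": "send_rows", "payload": {"steps": [[[0,0.02,-0.12,0,0,0],[0,0.04,-0.24,0,0,0],[0,0.05,-0.36,0,0,0],[0,0.05,-0.49,0,0,0],[0,0.05,-0.61,0,0,0],[0,0.05,-0.73,0,0,0],[0,0.04,-0.85,0,0,0],[0,0.02,-0.97,0,0,0]]]}}

```text
time_s: 18.05
ee_pos: [0.6383, 0.0111, 0.1906]
tcp_rot: [[0.327, 0.945, 0.003], [0.945, -0.327, -0.001], [0.0, 0.003, -1.0]]
wrist_force: [7.0, 0.4, -6.9]
finger_gap: 0.0231
gripper_force: 30.0
```

```bash
python3 -c "
from h import *
rep()"
```

```text
t18.05 th 8.5 rad 0.0714 y 0.0067 Ft -7.73 Fr 5.40 Fy 2.71 [ 0.1  -1.16  0.01]
```

```bash
cat > fit.py <<'E'
from h import *
from scipy.optimize import least_squares
D=np.array([[.6305,.0139,.2142,6.2,.5,-6.5],[.6158,.0191,.2331,6,-.9,-6.8],[.596,.0262,.2453,5.8,.9,-8.7],[.5737,.0341,.2497,8.5,2.2,-11.7],[.5521,.0417,.2461,12.8,1,-15.3],
[.533,.0485,.2351,11,1.6,-4.9],[.5179,.0539,.2178,8,.7,-.7],[.5089,.0571,.1951,4.7,3.2,3],[.5078,.0575,.1705,4.3,3.9,3.5],
[.5147,.055,.1472,2.7,4.6,2.8],[.5286,.0501,.128,2,4.8,2.8],[.5477,.0433,.115,-.1,4.2,2.3],[.5693,.0356,.1096,-2,5.1,.2],
[.5911,.0279,.1122,-1,5.6,-5.9],[.6129,.0202,.1238,5.6,3.8,-14.1],[.6292,.0144,.1427,7.2,2.5,-12.2],[.6379,.0113,.166,8.1,.5,-8.9],[.6383,.0111,.1906,7,.4,-6.9]])
x=D[:,:3]@xs;z=D[:,2];s=least_squares(lambda c:np.hypot(x-c[0],z-c[1])-c[2],[C@xs,.18,.07]).x
print("centre",s-[C@xs,0,0],"rms",np.std(np.hypot(x-s[0],z-s[1])))
th=np.arctan2(z-s[1],x-s[0]);fx=D[:,3:]@xs;fz=D[:,5]
T=-((x-s[0])*fz-(z-s[1])*fx)
def fit(cols):
    w=np.linalg.lstsq(cols,T,rcond=None)[0];r=T-cols@w
    A=np.hypot(w[1],w[2]);d=np.degrees(np.arctan2(-w[2],w[1]))
    print("fr",w[0],"A",A,"delta",d,"target th",-90-d,"res",r.std(),"extra",w[3:])
    return r
Fr=np.abs(fx*np.cos(th)+fz*np.sin(th))
base=np.c_[np.ones_like(th),np.cos(th),np.sin(th)]
r=fit(base);fit(np.c_[base,Fr]);fit(np.c_[base,fx,fz]) 
print(np.c_[np.degrees(th),T,fx*np.cos(th)+fz*np.sin(th),r].round(3))
E
python3 fit.py
```

```text
centre [0.00145195 0.17961999 0.07001629] rms 5.65491726337108e-05
fr 0.37180711647976594 A 0.22732115361203845 delta -34.773899323471575 target th -55.226100676528425 res 0.027224067922061772 extra []
fr 0.374629365975172 A 0.22841892853968757 delta -34.89864033440265 target th -55.10135966559735 res 0.02714500927107333 extra [-0.00045367]
fr 0.380501477045003 A 0.23136301284782607 delta -38.05855696310094 target th -51.94144303689906 res 0.026199234232219547 extra [-0.00371983 -0.00142706]
[[ 2.96150e+01  5.92000e-01  1.72800e+00 -6.00000e-03]
 [ 4.97700e+01  6.26000e-01 -1.34300e+00  3.50000e-02]
 [ 6.97680e+01  5.50000e-01 -6.37500e+00 -8.00000e-03]
 [ 8.95500e+01  5.17000e-01 -1.16420e+01  1.40000e-02]
 [ 1.08581e+02  4.39000e-01 -1.82440e+01  3.00000e-03]
 [ 1.27533e+02  3.37000e-01 -9.88300e+00 -2.40000e-02]
 [ 1.46941e+02  2.38000e-01 -6.51100e+00 -4.80000e-02]
 [ 1.67214e+02  2.57000e-01 -2.62300e+00  3.80000e-02]
 [-1.72512e+02  2.18000e-01 -3.19300e+00  4.80000e-02]
 [-1.52411e+02  1.41000e-01 -2.20000e+00 -6.00000e-03]
 [-1.32502e+02  1.17000e-01 -2.26200e+00 -3.30000e-02]
 [-1.12699e+02  1.58000e-01 -1.54700e+00 -2.20000e-02]
 [-9.33500e+01  2.52000e-01  1.00000e-02  2.00000e-02]
 [-7.42450e+01  3.01000e-01  4.91700e+00  3.00000e-03]
 [-5.29490e+01  3.70000e-01  1.36750e+01 -1.10000e-02]
 [-3.18450e+01  5.05000e-01  1.15010e+01  4.30000e-02]
 [-1.12170e+01  5.09000e-01  9.06300e+00 -2.00000e-02]
 [ 9.02600e+00  5.48000e-01  5.30700e+00 -2.90000e-02]]
```

A clean fit: friction 0.37 and imbalance 0.23 N m, with the heavy side down when the handle is at θ≈-55° (±3°). I'll crank back 60°, which also gives a check in the other direction.

{"api": "send_rows", "payload": {"steps": [[[0,0.03,0.12,0,0,0],[0,0.05,0.24,0,0,0],[0,0.06,0.36,0,0,0],[0,0.07,0.48,0,0,0],[0,0.07,0.61,0,0,0],[0,0.06,0.73,0,0,0],[0,0.04,0.85,0,0,0],[0,0.02,0.97,0,0,0]]]}}

```text
time_s: 18.85
ee_pos: [0.6381, 0.0113, 0.1667]
tcp_rot: [[0.327, 0.945, 0.002], [0.945, -0.327, -0.0], [0.0, 0.002, -1.0]]
wrist_force: [6.0, 0.7, 2.6]
finger_gap: 0.0227
gripper_force: 30.0
```

{"api": "send_rows", "payload": {"steps": [[[0,-0.02,0.12,0,0,0],[0,-0.05,0.24,0,0,0],[0,-0.09,0.36,0,0,0],[0,-0.13,0.47,0,0,0],[0,-0.18,0.59,0,0,0],[0,-0.23,0.7,0,0,0],[0,-0.29,0.8,0,0,0],[0,-0.35,0.91,0,0,0]]]}}

```text
time_s: 19.65
ee_pos: [0.63, 0.0141, 0.1439]
tcp_rot: [[0.327, 0.945, 0.003], [0.945, -0.327, -0.0], [0.0, 0.003, -1.0]]
wrist_force: [7.3, 1.1, 0.4]
finger_gap: 0.0232
gripper_force: 30.0
```

{"api": "send_rows", "payload": {"steps": [[[0,-0.06,0.1,0,0,0],[0,-0.13,0.2,0,0,0],[0,-0.21,0.3,0,0,0],[0,-0.29,0.39,0,0,0],[0,-0.37,0.48,0,0,0],[0,-0.46,0.57,0,0,0],[0,-0.55,0.65,0,0,0],[0,-0.64,0.73,0,0,0]]]}}

```text
time_s: 20.45
ee_pos: [0.6151, 0.0194, 0.1255]
tcp_rot: [[0.327, 0.945, 0.003], [0.945, -0.327, -0.0], [0.001, 0.003, -1.0]]
wrist_force: [8.6, -0.2, -1.6]
finger_gap: 0.0235
gripper_force: 30.0
```

```bash
sed -i 's/^C=.*/C=np.array([.5695,.0282,.1796])+.00145*xs/' h.py; python3 -c "
from h import *
rep()"
```

```text
t20.45 th -50.6 rad 0.0701 y 0.0068 Ft 5.30 Fr 6.45 Fy 2.64 [ 0.02 -1.19 -0.01]
```

{"api": "send_rows", "payload": {"steps": [[[0,-0.04,0.03,0,0,0],[0,-0.08,0.06,0,0,0],[0,-0.12,0.09,0,0,0],[0,-0.13,0.1,0,0,0],[0,-0.13,0.1,0,0,0],[0,-0.13,0.1,0,0,0],[0,-0.13,0.1,0,0,0],[0,-0.13,0.1,0,0,0]]]}}

```text
time_s: 21.25
ee_pos: [0.6118, 0.0206, 0.1228]
tcp_rot: [[0.327, 0.945, 0.002], [0.945, -0.327, -0.0], [0.001, 0.002, -1.0]]
wrist_force: [8.1, 0.7, -1.8]
finger_gap: 0.0229
gripper_force: 30.0
```

{"api": "send_rows", "payload": {"steps": [[[0,0,0,0,0,0],[0,0,0,0,0,0],[0,0,0,0,0,0],[0,0,0,0,0,0],[0,0,0,0,0,0],[0,0,0,0,0,0],[0,0,0,0,0,0],[0,0,0,0,0,0]]]}}

```text
time_s: 22.05
ee_pos: [0.6118, 0.0205, 0.1228]
tcp_rot: [[0.327, 0.945, 0.002], [0.945, -0.327, -0.0], [0.001, 0.002, -1.0]]
wrist_force: [8.0, 0.1, -1.3]
finger_gap: 0.0232
gripper_force: 30.0
```

```bash
sed -i 's/^x=D/DR=np.array([[.6381,.0113,.1667,6,.7,2.6],[.63,.0141,.1439,7.3,1.1,.4],[.6151,.0194,.1255,8.6,-.2,-1.6]]);D=np.r_[D,DR];sg=np.r_[np.ones(18),-np.ones(3)]\nx=D/; s/np.ones_like(th)/sg/' fit.py; python3 fit.py|head -4; python3 -c "
from h import *
rep()
im=arm.grab_frame('scene');cv2.imwrite('pics/s2.png',im[100:300,200:520,::-1])"
```

```text
centre [1.21901087e-05 1.79614620e-01 7.00222703e-02] rms 5.495943106220355e-05
fr 0.3730910831254875 A 0.2256525899964597 delta -35.243361763943064 target th -54.756638236056936 res 0.026903352608340505 extra []
fr 0.37627549122749493 A 0.22784420740732853 delta -35.032746857598305 target th -54.967253142401695 res 0.026740818058448055 extra [-0.0006478]
fr 0.3723156227204005 A 0.22556603454759802 delta -35.82843179641888 target th -54.17156820358112 res 0.02623295996071039 extra [-0.00146417 -0.00103086]
t22.05 th -54.2 rad 0.0701 y 0.0068 Ft 5.32 Fr 5.49 Fy 2.77 [ 0.06 -1.19 -0.04]
```

View pics/s2.png

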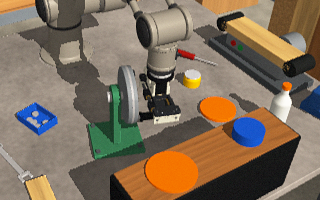

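The wheel is held at θ=-54.2° against a target of -54.7°. The view shows the gripper on the handle at about (158,105), and the tin, discs, offcut and wrench look untouched. Handing in.

```bash
python3 -c "
from station import arm
print(arm.hand_in())"
```

```text
the job is handed in; nothing more can be done
None
```

I cranked the handwheel through a full turn, felt the heavy side at the handle, and handed it in still gripped and held still, with the heavy side straight down to within about 3° by my force fit, at 22 s of the 64 s limit.

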